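# Pack the display watch and close the case on its locking lid stay

## Task

The watch show is over: set the watch block (the low wooden block with the steel watch strapped round it) gently down, watch upward, on the floor of the empty front compartment of the open wooden case and let go of it. Then break the locked folding stay that props the lid by pressing its knee towards the hinge side, without forcing or knocking the lid, and only after that lower the lid gently, without letting it slam, until it is fully shut. Leave the bare stand, the parts tray and the loupe where they are.

Things in the scene. Friction and masses are not known exactly. Their poses are not given: they have to be found in the camera images.
- watch_block: Low dark-oak display block with a steel watch strapped round its middle: 90 mm long (x), 58 mm wide (y), 42 mm tall (z), about 0.3 kg; the watch head on top (40 mm across) reaches 53 mm above the underside. The bracelet is flush: the long side faces, 58 mm apart across y, can be gripped anywhere. Origin: centre of the underside; z up through the watch.
- case: Dark wooden case, fixed to the table: 220 mm deep (x), 260 mm wide (y), 90 mm tall; walls 10 mm, floor 8 mm. Origin: centre of the underside; -x front, +x hinge side, z up. Dividers 52 mm tall part the empty front compartment from a rear one (tins, loupe) and from a channel 60 mm wide inside the -y wall, into which the stay folds. The open lid leans over the case as far as x = 40 mm.
- bay (a point): Centre of the floor of the empty front compartment, x = -38, y = 32, z = 8 mm of the case. The compartment measures 123 mm along the case's x (-100 to 23 mm) and 176 mm along its y (-56 to 120 mm).
- lid (a joint): Lid angle in rad: 0 shut on the rim, 1.257 propped open at the start. The lid is a flat board 228 mm deep, 260 mm wide, 10 mm thick, 0.45 kg; its underside meets the rim. With the stay locked it cannot be lowered. With the stay broken it sinks as the stay is pressed, its stiff hinges hold it at any angle, and about 5 N on its outer face near the free edge moves it down.
- stay (a joint): Knee angle of the folding lid stay in rad: 0 straight; -0.22 locked over centre against its stop, as at the start, the knee towards the case's front; positive as the knee folds towards the hinge side; over 2.5 with the lid shut. About 5 N (10 N if brisk) on the thumb button, roughly square to the links, breaks it. A light spring snaps it back unless it is bent past about 0.25; beyond, it stays put.
- knee (a point): Centre of the round steel thumb button on the stay's knee: a cylinder 26 mm across and 26 mm long along the case's y, standing inwards (+y) from the flat links (79 mm between pivots, 14 mm wide, in the plane y = -113 mm). Locked, it stands at x = 20, y = -96, z = 131 mm of the case, beneath the leaning lid. Pressing it towards +x and down breaks the stay. It moves on an arc of 79 mm about stay_foot.
- stay_foot (a point): Lower pivot of the stay on the case's -y wall, at x = -10, y = -113, z = 58 mm of the case; its axis is the case's y. The lower link runs from here to the knee.
- hinge (a point): Middle of the lid's hinge line, at x = 110, y = 0, z = 90 mm of the case, on the rim of its +x wall; the line runs along the case's y axis. The lid's underside lies in the plane through it.
- lid_edge (a point): Middle of the lid's free edge, at half its thickness, 228 mm from the hinge line. Shut, it overhangs the case's front by 8 mm at 95 mm above the table; propped open, it is about 305 mm above the table.
- bare_stand: Bystander: a 72 mm cube-like oak block 60 mm tall with an upright bent wooden ring and no watch, 128 mm tall in all. Origin: centre of the underside.
- parts_tray: Bystander: black divided tray of watch parts, 120 by 80 mm, 24 mm tall. Origin: centre of the underside.
- loupe: Bystander in the rear compartment: black eyeglass loupe, 32 mm across, 26 mm tall. Origin: centre of the underside.
Mind the look-alikes: they are no part of the job. What is shaped like the watch_block but orange or purple is not meant.

How it is judged:
On the way, in this order (a step that is already met when the one before it is completed fails the run):
1. the watch block stands upright on the floor of the front compartment, let go of, the lid still propped by the locked stay (z of watch_block in the frame of case below 0.018 m and x of watch_block in the frame of case between -0.085 and 0.005 m and y of watch_block in the frame of case between -0.04 and 0.105 m and angle between watch_block's own z axis and vertical below 0.12 rad and linear speed of watch_block below 0.02 m/s and contact force between the fingers and watch_block below 0.1 N and value of joint stay below 0 rad), for 0.2 s.
2. the stay is broken at its knee (bent more than 0.4 rad) while the lid still stands open (more than 0.8 rad) (value of joint stay above 0.4 rad and value of joint lid above 0.8 rad), for 0.1 s.
At the end, for the whole second after the job is handed in: The lid is shut (within 0.03 rad) with the stay folded (over 2 rad) under it; the watch block stands on the floor of the front compartment, within 0.12 rad of upright, watch up, and at rest; bare stand, parts tray and loupe are within 30 mm of where they were (value of joint lid below 0.03 rad and value of joint stay above 2 rad and z of watch_block in the frame of case below 0.018 m and x of watch_block in the frame of case between -0.085 and 0.005 m and y of watch_block in the frame of case between -0.04 and 0.105 m and angle between watch_block's own z axis and vertical below 0.12 rad and linear speed of watch_block below 0.02 m/s and distance of each of bare_stand, parts_tray, loupe from where it was at the start of the episode below 0.03 m); the robot touches nothing.
It fails at once if the lid slams: it swings shut faster than 2.5 rad/s (velocity of joint lid below -2.5 rad/s).
It fails at once if the case, its lid or the stay is forced: the fingers press on it with over 40 N while the stay is still locked (value of joint stay below 0 rad and contact force between the fingers and case above 40 N).
It fails at once if the watch block is dropped in the case: faster than 0.45 m/s over it, lower than 60 mm above its underside (linear speed of watch_block above 0.45 m/s and horizontal distance between watch_block and case below 0.12 m and height (world z) of watch_block below 0.06 m).
It fails at once if a bystander is knocked more than 30 mm away (distance of any of bare_stand, parts_tray, loupe from where it was at the start of the episode above 0.03 m).
It also fails if it takes over 69 s, if anything falls off the work surface, if the arm or the gripper's body presses on something with over 40 N, if the wrist force passes 120 N, or if a joint passes its speed limit or range.

## Robot

A 7-joint arm with a two-finger parallel gripper is mounted at the origin on the work surface. World frame = base frame: x ahead of the robot, y to its left, z up, the work surface at z = 0. Lengths are in m, angles in rad, forces in N, time in s.
With the tool pointing down it reaches from about 0.375 to 0.925 m from the base axis. Payload 3.1 kg.
Tool frame: the origin (TCP) lies between the finger pads; the fingertips stand 19 mm ahead of it and the grasp point (between the pads) is the TCP; z points along the fingers, y is the line along which they close (so a half turn about z gives the same grasp; the last joint's range is limited). The gripper opens to 85 mm and grips with 20 to 120 N. Pads are 22 mm wide; open, the fingers measure 114 mm over their backs; the gripper's body (76 mm by 85 mm) begins 54 mm behind the grasp point. The pads swing forward as they close: fully open they stand 13 mm farther back than shut.
Start: joints at [1.207, 0.383, 0.044, 1.598, -0.018, 1.161, -0.05], TCP at [0.171, -0.627, 0.25] pointing down, gripper open.
Joint ranges: [-2.61, 2.61], [-0.41, 2.15], [-1.48, 1.57], [0, 2.5], [-1.57, 4.71], [0.05, 1.97], [-2.85, 2.85]. Speed limits (rad/s): [2.79, 2.79, 3.14, 3.14, 3.14, 3.14, 3.14].

## Interface

Orientations are given as a unit quaternion [x, y, z, w].
In Python, from bench import move_ptp, movel, move_j, move_gripper, pause, inverse_kinematics, read_camera, camera_params, MotionError, sign_off, look_for, tip_of, read_time_s, read_qpos, read_joint_vel, read_effort, read_eef_pos, read_tcp_rot, read_ft_force, read_ft_torque, read_finger_gap, read_grasp_force gives the robot as it stands. Calls block until the motion is done:
- move_ptp(position, orientation): joint-space move of the TCP to a pose.
- movel(position, orientation=None, speed=0.15): straight line of the TCP; orientation=None keeps the orientation; speed is the mean speed in m/s.
- move_j(angles): joint-space move.
- move_gripper(opening, effort=None): finger opening in m; effort is the grip in N (None keeps the last); returns when the fingers have stopped.
- pause(seconds).
- inverse_kinematics(position, orientation): joint angles nearest the present ones, or None.
- read_camera(name): name is "side" or "top"; returns the picture (480x640x3 uint8, red, green, blue); there is no depth.
- camera_params(name): a dict with "K" (3x3 intrinsics, pixels), "camera_from_world" (4x4, takes a point from world to camera coordinates). Camera axes: x right, y down, z forward; pixel columns grow to the right and rows downward; lengths in m; the calibration is good to about 2 mm. A picture is of the moment at which its call begins. camera_params takes no time and is no camera call.
A pose or a line that the arm cannot do raises MotionError and nothing moves.
- sign_off(): hands the job in; it is judged then, once.
Trained networks look in the newest picture that a camera, given by its name, has taken for a name from the list of things; names that differ only in an ending like _2 or _b are one class to them, and where a whole thing is asked for, a point or a joint stands for the part that bears it (a point fixed in the world has none). Each returns a list of dicts, best first, with "confidence" (0 to 1); they miss things now and then, are a little off and sometimes report something else, mostly with a low value. They report only what shows in the picture. A call takes as long as a camera call. They do not tell look-alikes from the thing itself.
- look_for(camera, name): "at" ([column, row] in pixels, amid what is visible of it).
- tip_of(camera, name): "at" ([column, row] in pixels: a listed point, or the origin of a listed thing).
Readings, each from a call of its own:
- read_time_s(): time.
- read_qpos(): joint angles.
- read_joint_vel(): joint speeds.
- read_effort(): joint torques, N m.
- read_eef_pos(): TCP position.
- read_tcp_rot(): TCP orientation.
- read_ft_force(): force on the tool from outside, world axes, zero at the start.
- read_ft_torque(): the same for the moment, N m.
- read_finger_gap(): finger opening in m.
- read_grasp_force(): force on a finger pad.
Only numpy, scipy, OpenCV 4.12 (cv2) and the standard library are available. Lean on these libraries where they do the work, as an engineer would, in place of code of your own. Each camera call takes 0.05 s, during which the arm holds its last target. There are 200 camera calls.

## Working session

There is one attempt and no reset: what is moved stays moved. The work goes in short steps, each a Python script; the robot and the scene stay as the last script left them, time stands still between calls to the robot, and variables do not carry over. Pictures are saved under pics/ and viewed, at most 10 in all, crops included, and the job is handed in when it is done.

```bash
mkdir -p pics; ls
python3 - <<'E'
from bench import *
import cv2
for c in ("side","top"):
    im=read_camera(c); cv2.imwrite(f"pics/{c}0.png",im[:,:,::-1])
    p=camera_params(c); print(c,p["K"],p["camera_from_world"])
    for n in ["watch_block","case","hinge","lid_edge","knee","stay_foot","bay","bare_stand","parts_tray","loupe"]:
        print(n,[(d["at"],round(d["confidence"],2)) for d in tip_of(c,n)][:3])
print(read_time_s(),read_tcp_rot(),read_finger_gap())
E
```

```text
pics
side [[539.4106562    0.         312.14163795]
 [  0.         539.4106562  232.04578677]
 [  0.           0.           1.        ]] [[-0.95430388 -0.29842513 -0.01570206  0.55146779]
 [-0.19251138  0.65410174 -0.73149865  0.17503368]
 [ 0.22856832 -0.69504918 -0.68166206  1.14952178]
 [ 0.          0.          0.          1.        ]]
watch_block [([230.3, 357.2], 0.8), ([365.6, 423.1], 0.78), ([272.0, 311.3], 0.59)]
case [([327.7, 228.4], 0.57)]
hinge [([346.3, 172.3], 0.67), ([284.1, 416.0], 0.19)]
lid_edge []
knee [([312.6, 229.4], 0.72), ([376.0, 187.5], 0.55)]
stay_foot [([375.9, 222.4], 0.95), ([281.8, 417.2], 0.64)]
bay [([313.9, 228.4], 0.74)]
bare_stand [([283.3, 416.9], 0.7)]
parts_tray [([340.5, 341.8], 0.78)]
loupe [([306.7, 198.6], 0.44)]
top [[521.42769637   0.         322.44236091]
 [  0.         521.42769637 238.16993178]
 [  0.           0.           1.        ]] [[-2.65705637e-02 -9.99641955e-01 -3.15719477e-03  8.21446826e-02]
 [-9.92149292e-01  2.67572391e-02 -1.22163136e-01  5.42748644e-01]
 [ 1.22203874e-01 -1.13534843e-04 -9.92505013e-01  1.09898898e+00]
 [ 0.00000000e+00  0.00000000e+00  0.00000000e+00  1.00000000e+00]]
watch_block [([210.8, 194.1], 0.88), ([183.9, 324.8], 0.8), ([270.1, 210.9], 0.77)]
case [([405.8, 229.0], 0.57)]
hinge [([469.2, 222.7], 0.7)]
lid_edge [([462.8, 201.9], 0.78), ([437.7, 184.9], 0.21)]
knee [([426.6, 265.5], 0.86)]
stay_foot []
bay [([389.4, 214.9], 0.67)]
bare_stand [([169.9, 260.8], 0.86)]
parts_tray [([262.6, 287.5], 0.82)]
loupe [([433.9, 186.7], 0.51)]
1.1 [9.91177976e-01 1.32537612e-01 1.37198885e-06 2.28180520e-05] 0.0849340262931766
```

View pics/side0.png

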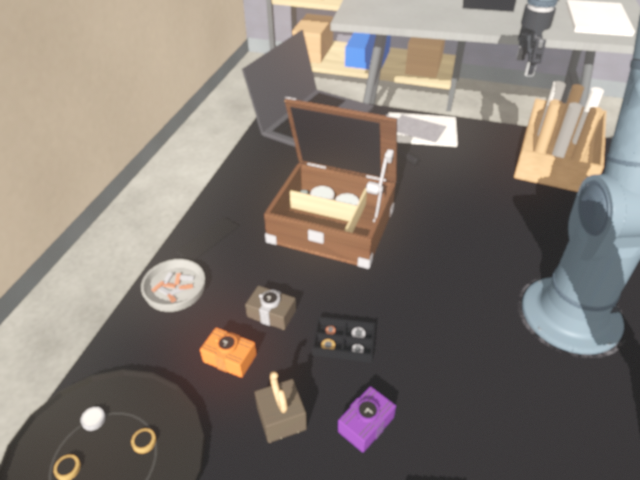

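View pics/top0.png

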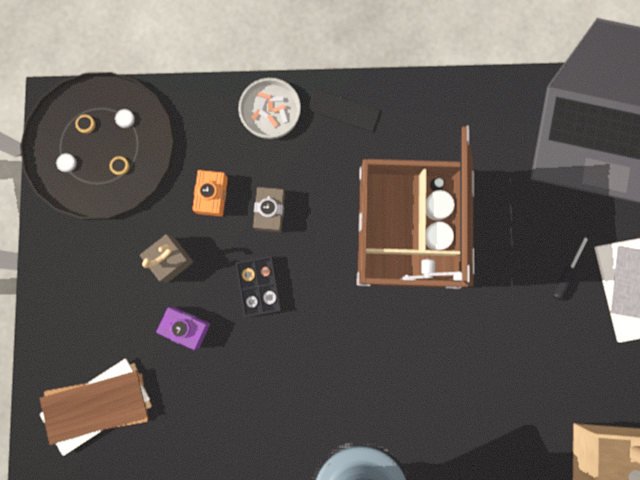

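Candidates shaped like the watch_block, in the top view: orange (210,193), purple (183,327) and dark oak with a steel strap (268,208). In the side view they're at (229,352), (367,418) and (270,306). The oak one fits the description, since the other two are the coloured look-alikes. I'll confirm that in an enlarged crop, which also lets me read off the case corners.

Run:
```python
import cv2
im=cv2.imread("pics/top0.png")[115:305,230:490]
cv2.imwrite("pics/crop0.png",cv2.resize(im,None,fx=3,fy=3,interpolation=cv2.INTER_CUBIC))
```

```text
(no output)
```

View pics/crop0.png

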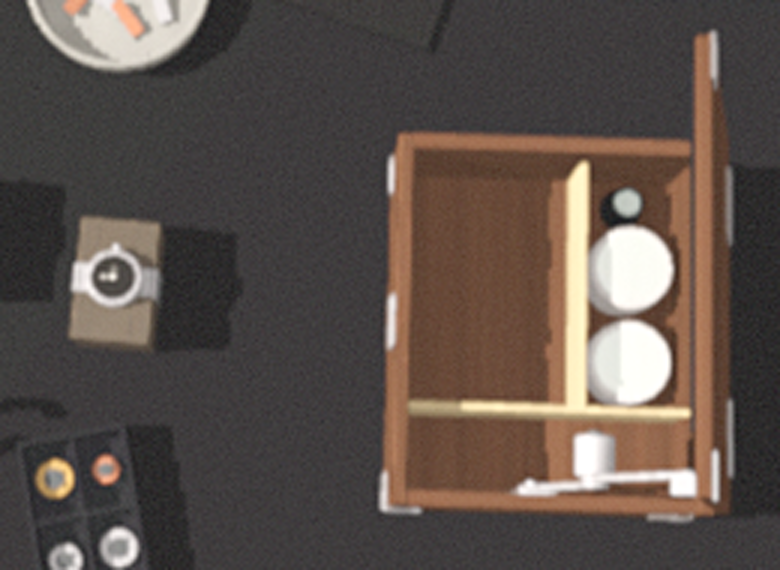

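The crop shows the oak block with a steel strap and watch at top (268,208), so that is the one. The case front edge runs from crop (398,134) to (386,508), and the button is at (594,455). Next I'll fit the poses.

```bash
cat > geo.py <<'E'
import numpy as np
from bench import camera_params
P={c:camera_params(c) for c in("side","top")}
def proj(c,p):
    T=P[c]["camera_from_world"]; q=P[c]["K"]@(T[:3,:3]@np.asarray(p,float)+T[:3,3]); return q[:2]/q[2]
def tf(v,p):
    c,s=np.cos(v[2]),np.sin(v[2]); return np.array([v[0]+c*p[0]-s*p[1],v[1]+s*p[0]+c*p[1],p[2]])
E
python3 - <<'E'
from geo import *
from scipy.optimize import least_squares
cr=lambda x,y:(230+(x+.5)/3-.5,115+(y+.5)/3-.5)
def fit(obs,v0):
    f=lambda v:np.ravel([proj(c,tf(v,np.array(p)/1e3))-uv for c,p,uv in obs])
    r=least_squares(f,v0,loss="soft_l1",f_scale=2); print(r.x.round(4)); 
    for (c,p,uv),e in zip(obs,f(r.x).reshape(-1,2)): print(c,p,e.round(1))
fit([("top",(-110,130,90),cr(398,134)),("top",(-110,-130,90),cr(386,508)),("top",(-100,120,90),cr(414,150)),("top",(-100,-120,90),cr(408,490)),
("top",(20,-96,131),(426.6,265.5)),("top",(110,0,90),(469.2,222.7)),("top",(-38,32,8),(389.4,214.9)),("top",(44,0,307),(462.8,201.9)),
("top",(44,130,307),cr(706,33)),("side",(-38,32,8),(313.9,228.4)),("side",(-10,-113,58),(375.9,222.4)),("side",(20,-96,131),(376,187.5)),("side",(110,0,90),(346.3,172.3)),("side",(0,0,0),(327.7,228.4)),("top",(0,0,0),(405.8,229))],[.5,-.1,-1.57])
fit([("top",(-45,29,42),cr(70,341)),("top",(-45,-29,42),cr(155,349)),("top",(45,-29,42),cr(162,222)),("top",(45,29,42),cr(84,216)),
("top",(0,0,0),(270.1,210.9)),("side",(0,0,0),(272,311.3))],[.5,.2,0])
E
```

```text
[ 0.5664 -0.1232 -1.6288]
top (-110, 130, 90) [ 0.2 -0.1]
top (-110, -130, 90) [ 1.3 -0.7]
top (-100, 120, 90) [-0.5 -0.7]
top (-100, -120, 90) [-1.   0.5]
top (20, -96, 131) [0.9 1.8]
top (110, 0, 90) [-1.7  0.9]
top (-38, 32, 8) [ 1.7 -2. ]
top (44, 0, 307) [0.6 0.8]
top (44, 130, 307) [-1.7  1.2]
side (-38, 32, 8) [-0.1  2.3]
side (-10, -113, 58) [-1.4 -0.7]
side (20, -96, 131) [-3.   1.3]
side (110, 0, 90) [-0.8  0.6]
side (0, 0, 0) [ 3.3 -2.1]
top (0, 0, 0) [ 1.6 -0.9]
[ 0.6121  0.1818 -0.1005]
top (-45, 29, 42) [ 0.9 -0.5]
top (-45, -29, 42) [-0.7 -1.2]
top (45, -29, 42) [0.4 0.3]
top (45, 29, 42) [-0.1  0.4]
top (0, 0, 0) [0.9 0.7]
side (0, 0, 0) [-0.2  2.4]
```

```bash
cat >> geo.py <<'E'
from scipy.spatial.transform import Rotation as R
CASE=np.array([.5664,-.1232,-1.6288]); BLK=np.array([.6121,.1818,-.1005])
def down(a):
    y=np.array([np.cos(a),np.sin(a),0]); z=np.array([0,0,-1.]); return R.from_matrix(np.c_[np.cross(y,z),y,z]).as_quat()
C=lambda x,y,z: tf(CASE,np.array([x,y,z])/1e3)
E
python3 - <<'E'
from geo import *; from bench import *
import cv2
b=lambda z:[BLK[0],BLK[1],z]; qb=down(BLK[2]+np.pi/2)
print(inverse_kinematics([.171,-.627,.42],read_tcp_rot()), inverse_kinematics(b(.4),qb))
movel([.171,-.627,.42],speed=.3)
move_ptp(b(.40),qb); print(read_qpos())
movel(b(.15),speed=.25); 
cv2.imwrite("pics/top1.png",read_camera("top")[:,:,::-1])
movel(b(.026),speed=.1)
move_gripper(.05,40); print(read_finger_gap(),read_grasp_force(),read_eef_pos(),read_ft_force())
movel(b(.25),speed=.2); print(read_finger_gap(),read_grasp_force(),read_ft_force(),read_time_s())
E
```

```text
[ 1.19886461  0.29654368  0.05513318  1.36590771 -0.01616488  1.47953245
 -0.05187031] [ 0.34327278  0.42946154 -0.96528803  1.39132149  0.35034033  1.49984975
  0.8676303 ]
[ 0.35938086  0.43896529 -0.99037053  1.39046402  0.36467317  1.50426653
  0.85801614]
0.057356559924515334 45.45084893703461 [0.61276434 0.18220162 0.0268553 ] [0.42981917 0.333969   2.5991493 ]
0.057876900662804424 44.81111168861389 [ 0.26150467  0.85979962 -4.09818722] 9.2667
```

Run:
```python
from geo import *; from bench import *
import cv2
qc=down(CASE[2]+np.pi/2)
p=C(-42,34,250); print(p,inverse_kinematics(p,qc))
move_ptp(p,qc); print(read_qpos())
movel(C(-42,34,110),speed=.15); movel(C(-42,34,45),speed=.08)
f0=read_ft_force(); z=.043
while z>.030 and read_ft_force()[2]-f0[2]<2: movel(C(-42,34,z*1e3),speed=.03); z-=.002
print(z,read_ft_force()-f0,read_eef_pos(),read_finger_gap())
move_gripper(.08); pause(.2)
movel(C(-42,34,130),speed=.15); movel(C(-60,34,260),speed=.25)
print(read_time_s())
t=read_camera("top"); s=read_camera("side")
cv2.imwrite("pics/b.png",np.vstack([cv2.resize(i,None,fx=2.4,fy=2.4) for i in (t[150:275+20,320:520],s[100:250,220:420][:100])])[:600,:,::-1])
print(tip_of("side","watch_block")); print(tip_of("side","knee"))
```

```text
[ 0.60277761 -0.08324165  0.25      ] [ 0.58873042  0.37873329 -0.64456181  1.67545786  0.24378427  1.16906828
 -0.17587019]
[ 0.58779793  0.3796116  -0.64687792  1.67634583  0.24273621  1.16870838
 -0.17505864]
0.030999999999999986 [-4.63074189 -0.15413904 11.98227008] [ 0.60277435 -0.08327793  0.03486424] 0.05757206221301349
15.875
[{'at': [233.0, 357.2], 'confidence': 0.94}, {'at': [366.0, 425.8], 'confidence': 0.82}, {'at': [315.2, 230.8], 'confidence': 0.74}, {'at': [344.6, 171.6], 'confidence': 0.26}]
[{'at': [376.3, 219.3], 'confidence': 0.63}, {'at': [377.0, 184.9], 'confidence': 0.61}]
```

View pics/b.png

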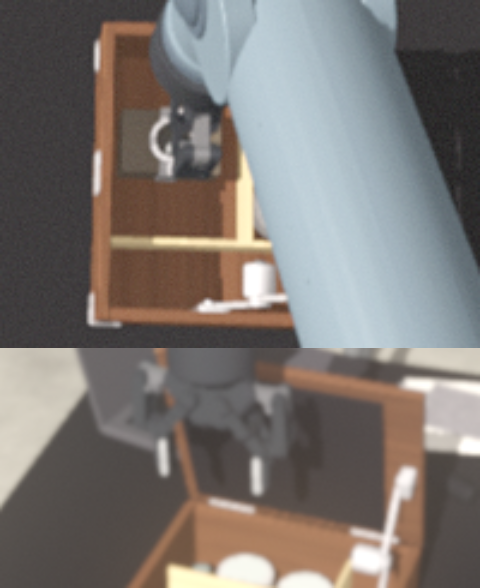

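The top part shows the block flat in the front compartment at about (383,209) in the full image, watch up and released. The lid is still propped. Next I'll plan the stay linkage and check reach.

```bash
cat >> geo.py <<'E'
def cdir(x,y,z): return tf(np.array([0,0,CASE[2]]),np.array([x,y,z]))
def tool(el,s=1):  # tool axis: towards case +x, el below horizontal
    z=cdir(np.cos(el),0,-np.sin(el)); y=s*cdir(0,1,0); return R.from_matrix(np.c_[np.cross(y,z),y,z]).as_quat()
F=np.array([-10,58.]); H=np.array([110,90.])
def link(th):  # lower link angle from vertical -> knee xz, lid angle, knee angle (hinge-side fold)
    K=F+79*np.array([np.sin(th),np.cos(th)]); v=K-H; D=np.hypot(*v)
    a=np.arccos((D*D+114.8**2-79**2)/(2*D*114.8)); b=np.arctan2(v[1],-v[0])+a
    U=H+114.8*np.array([-np.cos(b),np.sin(b)]); w=U-K
    return K,b+.086,th-np.arctan2(w[0],w[1])
E
python3 - <<'E'
from geo import *; from bench import *
for th in np.arange(.39,1.5,.1): K,L,k=link(th); print(round(th,2),K.round(),L.round(3),k.round(3))
for el in (.6,.7,.9,1.1):
  for s in (1,-1):
    ax=cdir(np.cos(el),0,-np.sin(el))
    for p in ((-60,34,260),): pass
    r=[inverse_kinematics(C(20,-91,131)-ax*d/1e3,tool(el,s)) for d in (100,60,32)]+[inverse_kinematics(C(52,-91,107)-ax*.032,tool(el,s))]
    print(el,s,[None if q is None else np.round(q,2) for q in r])
E
```

```text
0.39 [ 20. 131.] 1.257 -0.221
0.49 [ 27. 128.] 1.268 -0.031
0.59 [ 34. 124.] 1.261 0.175
0.69 [ 40. 119.] 1.233 0.401
0.79 [ 46. 114.] 1.177 0.651
0.89 [ 51. 108.] 1.087 0.932
0.99 [ 56. 101.] 0.956 1.247
1.09 [60. 95.] 0.784 1.591
1.19 [63. 87.] 0.584 1.946
1.29 [66. 80.] 0.386 2.269
1.39 [68. 72.] 0.226 2.518
1.49 [69. 64.] 0.115 2.685
0.6 1 [array([-0.01,  0.48, -0.52,  1.99,  0.96,  1.56, -1.07]), array([ 0.03,  0.5 , -0.49,  2.03,  1.01,  1.5 , -1.09]), array([ 0.05,  0.52, -0.47,  2.05,  1.05,  1.46, -1.1 ]), array([ 0.08,  0.55, -0.44,  2.08,  1.1 ,  1.4 , -1.12])]
0.6 -1 [array([ 0.44,  0.75, -1.11,  1.98,  1.19,  1.87,  1.93]), array([ 0.48,  0.75, -1.07,  2.01,  1.24,  1.82,  1.93]), array([ 0.5 ,  0.76, -1.03,  2.03,  1.27,  1.78,  1.94]), array([ 0.53,  0.78, -0.99,  2.06,  1.33,  1.72,  1.94])]
0.7 1 [array([ 0.05,  0.41, -0.53,  2.01,  0.91,  1.48, -1.  ]), array([ 0.08,  0.44, -0.51,  2.04,  0.96,  1.41, -1.01]), array([ 0.1 ,  0.46, -0.48,  2.06,  1.  ,  1.37, -1.02]), array([ 0.14,  0.49, -0.45,  2.09,  1.05,  1.31, -1.04])]
0.7 -1 [array([ 0.51,  0.67, -1.13,  1.99,
[... 455 characters left out ...]
69,  0.52, -1.19,  2.  ,  1.01,  1.55,  2.17]), array([ 0.7 ,  0.55, -1.14,  2.04,  1.06,  1.49,  2.16]), array([ 0.71,  0.58, -1.11,  2.06,  1.1 ,  1.46,  2.15]), array([ 0.74,  0.6 , -1.06,  2.08,  1.16,  1.4 ,  2.15])]
1.1 1 [array([ 0.38,  0.2 , -0.61,  2.02,  0.62,  1.18, -0.58]), array([ 0.39,  0.25, -0.58,  2.05,  0.67,  1.11, -0.62]), array([ 0.39,  0.28, -0.56,  2.07,  0.71,  1.07, -0.64]), array([ 0.42,  0.32, -0.52,  2.09,  0.76,  1.  , -0.64])]
1.1 -1 [array([ 0.89,  0.4 , -1.23,  2.  ,  0.83,  1.34,  2.39]), array([ 0.88,  0.45, -1.18,  2.03,  0.9 ,  1.3 ,  2.36]), array([ 0.87,  0.49, -1.15,  2.05,  0.95,  1.26,  2.33]), array([ 0.9 ,  0.52, -1.1 ,  2.07,  1.01,  1.22,  2.34])]
```

Run:
```python
from geo import *; from bench import *
import cv2
el=.75; ax=cdir(np.cos(el),0,-np.sin(el)); q=tool(el,1)
T=lambda th,g=0: C(link(th)[0][0],-91,link(th)[0][1])-ax*(.032+g)
print(read_time_s()); move_gripper(0)
move_ptp(T(.39,.07),q); f0=read_ft_force()
movel(T(.39,.015),speed=.1); print(read_ft_force()-f0)
for th in np.arange(.37,.86,.03):
    movel(T(th,0.),speed=.04); f=read_ft_force()-f0; print(round(th,2),f.round(1))
    if np.linalg.norm(f)>30: print("STOP");break
pause(.2)
t=read_camera("top"); s=read_camera("side")
for c in("side","top"): print([(d["at"],round(d["confidence"],2)) for d in tip_of(c,"knee")], [(d["at"],round(d["confidence"],2)) for d in tip_of(c,"lid_edge")])
print("exp",[proj(c,C(link(.85)[0][0],-96,link(.85)[0][1])).round() for c in("side","top")],read_time_s())
cv2.imwrite("pics/c.png",np.hstack([cv2.resize(i,None,fx=2,fy=2) for i in (t[120:300,320:520],s[80:260,240:440])])[:,:,::-1])
```

```text
16.075
[-0.29736971  1.56755172  1.15885234]
0.37 [-0.3 -0.1  1.1]
0.4 [-0.8  0.4  0.3]
0.43 [-0.7  2.   2.5]
0.46 [-1.8  2.4  4. ]
0.49 [-0.8  1.1  3.9]
0.52 [-1.1  1.5  2.1]
0.55 [-0.1  1.1  2.2]
0.58 [-0.8  1.4  3. ]
0.61 [-1.6  1.6  4.9]
0.64 [-1.4  2.   4.4]
0.67 [-1.6  1.   5.9]
0.7 [-1.5  0.3  5.8]
0.73 [-1.5  1.2  6.9]
0.76 [-1.7  1.9  8.2]
0.79 [-1.8  1.2  8.8]
0.82 [-1.5  1.9  7.8]
0.85 [-2.7  1.8  9.9]
[([381.3, 184.0], 0.61), ([305.6, 198.5], 0.4)] [([335.3, 118.3], 0.63), ([376.6, 188.1], 0.25)]
[([438.6, 265.9], 0.69)] [([450.2, 198.9], 0.72), ([388.4, 212.3], 0.17)]
exp [array([376., 188.]), array([440., 268.])] 23.25
```

View pics/c.png

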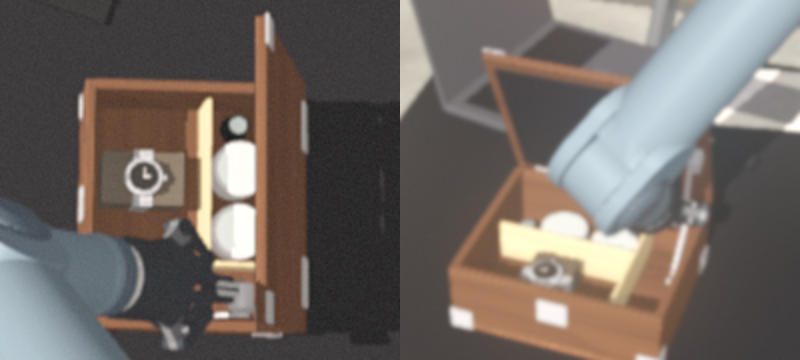

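The stay is broken: the knee is at top (439,266) against (440,268) predicted, so it's bent about 0.75 rad. The lid edge is at top column 450 and still open. Now I'll retreat and go round behind the lid.

```bash
cat > shut.py <<'E'
from geo import *
def tip(L,r=205,g=0):
    c=H+r*np.array([-np.cos(L),np.sin(L)])+(10+g)*np.array([np.sin(L),np.cos(L)])
    return C(c[0]+11,0,c[1]+19)
E
python3 - <<'E'
from shut import *; from bench import *
import cv2
for L in(1.0,1.05,1.1,1.15,1.2): 
    e=H+228*np.array([-np.cos(L),np.sin(L)])+5*np.array([np.sin(L),np.cos(L)]); print(L,proj("top",C(e[0],0,e[1])).round(1))
el=.75; ax=cdir(np.cos(el),0,-np.sin(el)); qd=down(CASE[2]+np.pi/2)
p=read_eef_pos()
movel(p-ax*.09,speed=.15)
move_ptp(C(-90,-40,330),qd); movel(C(-90,0,430),speed=.3); movel(C(110,0,430),speed=.25)
print(read_qpos(),inverse_kinematics(tip(1.2),qd),inverse_kinematics(tip(0),qd))
pause(.2)
t=read_camera("top"); s=read_camera("side")
for c in("side","top"): print([(d["at"],round(d["confidence"],2)) for d in tip_of(c,"lid_edge")],[(d["at"],round(d["confidence"],2)) for d in tip_of(c,"knee")])
cv2.imwrite("pics/d.png",np.hstack([cv2.resize(i,None,fx=2,fy=2) for i in (t[120:300,320:520],s[80:260,240:440])])[:,:,::-1])
print(read_time_s())
E
```

```text
1.0 [428.6 204.3]
1.05 [435.1 203.8]
1.1 [441.8 203.4]
1.15 [448.7 203.1]
1.2 [455.7 202.8]
[ 0.73929528  0.2448798  -0.51149976  1.43751451  0.11753256  1.49129515
  0.17659027] [ 0.68683516  0.27608136 -0.53451502  1.66098312  0.14711355  1.24478555
  0.06365736] [ 0.48623756  0.46245431 -0.59101478  1.86681918  0.32087679  0.90786332
 -0.31434725]
[([336.1, 117.6], 0.7)] [([378.4, 186.1], 0.8)]
[([451.6, 200.9], 0.55), ([465.8, 222.1], 0.31)] [([439.3, 267.1], 0.52)]
26.7583
```

View pics/d.png

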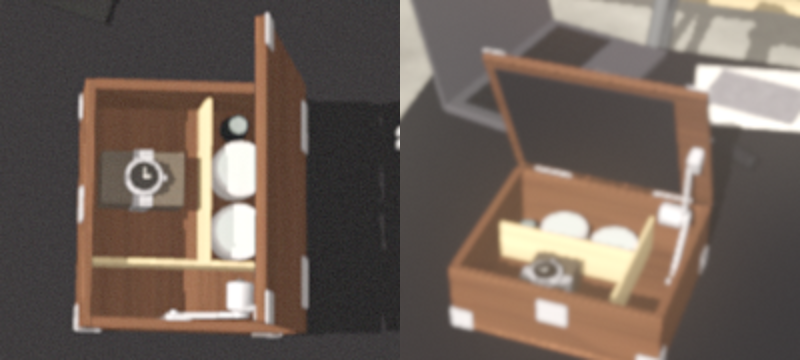

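The lid holds at about 1.16 rad with the knee bent and the block in place. Next I'll lower the lid.

Run:
```python
from shut import *; from bench import *
import cv2
p=tip(1.2,g=25); print(p,read_eef_pos())
movel([p[0],p[1]-.02,p[2]],speed=.15); f0=read_ft_force()
for L in np.arange(1.26,.03,-.06):
    movel(tip(L),speed=.06); f=read_ft_force()-f0; print(round(L,2),f.round(1))
    if np.linalg.norm(f)>35: print("STOP"); break
print(read_time_s())
```

```text
[ 0.56180068 -0.2024046   0.31275053] [ 0.56007261 -0.23278053  0.43007188]
1.26 [ 1.4  0.6 -1.4]
1.2 [ 0.6  0.9 -1. ]
1.14 [ 0.7  0.3 -0.8]
1.08 [ 1.4 -0.9 -0.1]
1.02 [ 0.1  0.5 -1.4]
0.96 [ 1.1  1.2 -0.8]
0.9 [ 1.   0.6 -0.5]
0.84 [ 0.9  1.2 -1.8]
0.78 [ 1.8  0.5 -1.6]
0.72 [ 1.4  1.3 -0.7]
0.66 [ 0.8  2.1 -1.7]
0.6 [ 0.4  1.9 -0.9]
0.54 [ 1.3  1.3 -0.5]
0.48 [ 1.1  2.3 -0. ]
0.42 [ 1.   1.8 -0.9]
0.36 [ 1.1  1.3 -1.5]
0.3 [ 1.7  0.8 -1. ]
0.24 [ 1.2  1.2 -0.8]
0.18 [ 1.1  2.4 -0.5]
0.12 [ 0.7  2.4 -0.8]
0.06 [ 0.8  0.5 -0.2]
35.5417
```

Run:
```python
from bench import *
import cv2,numpy as np
t=read_camera("top"); s=read_camera("side"); print(read_eef_pos(),read_finger_gap())
cv2.imwrite("pics/e.png",np.hstack([cv2.resize(i,None,fx=2,fy=2) for i in (t[120:300,320:520],s[80:260,240:440])])[:,:,::-1])
```

```text
[ 0.57094815 -0.04025045  0.13094466] 0.00013149943678092193
```

View pics/e.png

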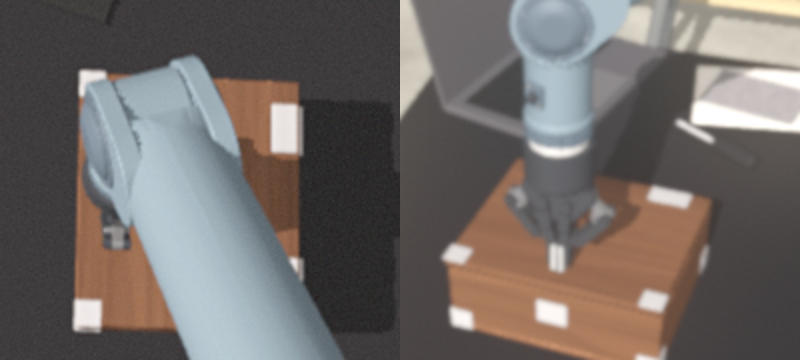

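The lid is nearly shut, with the finger pads resting on its outer face. I'll press gently until it seats, then retreat.

Run:
```python
from shut import *; from bench import *
import cv2
p=read_eef_pos(); f0=read_ft_force()
for i in range(20):
    p[2]-=.0015; movel(p,speed=.02); f=read_ft_force()-f0
    if f[2]>18: break
print(i,p,f.round(1)); pause(.3); print((read_ft_force()-f0).round(1),read_eef_pos())
movel([p[0],p[1],.25],speed=.15); movel([.5,.05,.40],speed=.25); pause(.5)
t=read_camera("top"); s=read_camera("side")
for c in("side","top"): print([(d["at"],round(d["confidence"],2)) for d in tip_of(c,"lid_edge")])
for L in(0,.03,.06):
    e=H+228*np.array([-np.cos(L),np.sin(L)])+5*np.array([np.sin(L),np.cos(L)]); print(L,[proj(c,C(e[0],0,e[1])).round(1) for c in("side","top")])
cv2.imwrite("pics/f.png",cv2.resize(s[130:280,230:430],None,fx=4,fy=4)[:,:,::-1]); print(read_time_s())
```

```text
9 [ 0.57094815 -0.04025045  0.11594466] [-6.  -0.1 19. ]
[-6.6 -0.1 19.1] [ 0.5710732  -0.04032292  0.11901145]
[([310.2, 227.5], 0.86)]
[]
0 [array([314.2, 228.4]), array([357.4, 219.9])]
0.03 [array([314.1, 226. ]), array([357.7, 219.3])]
0.06 [array([314.2, 223.7]), array([358.2, 218.8])]
41.0917
```

View pics/f.png

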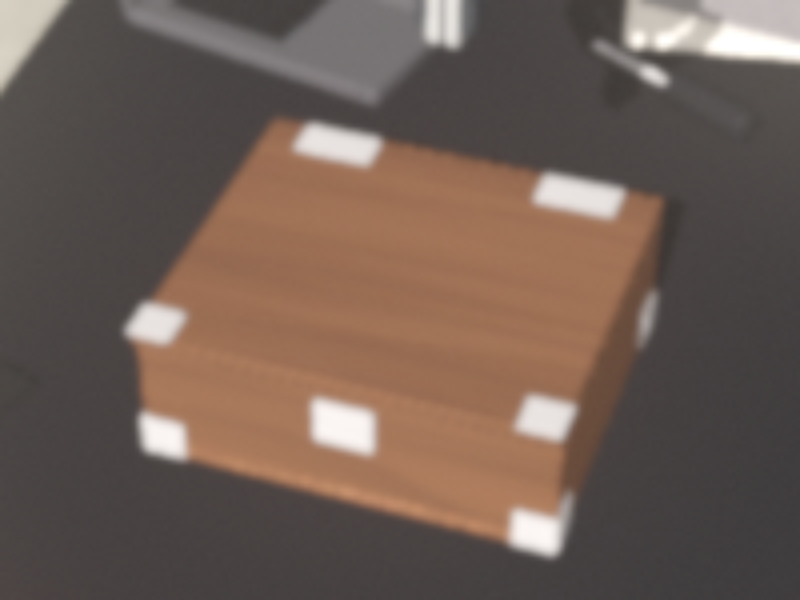

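The lid sits flush on the rim: the fingertips stopped at 100 mm, which is the height of the shut lid's outer face, with 19 N of contact. The arm is clear, so I'm handing in.

```bash
python3 -c "
from bench import *
print(sign_off())"
```

```text
the job is handed in; nothing more can be done
None
```

The watch block is in the front compartment, watch up; the stay was broken at its knee and the lid lowered gently until fully shut, and the job is handed in at about 41 s of the 69 s allowed, with no verdict returned.

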